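# Drag the divided parts tray onto the bench mat

## Robot

A 6-joint arm with a two-finger parallel gripper is mounted at the origin on the work surface. World frame = base frame: x ahead of the robot, y to its left, z up, the work surface at z = 0. Lengths are in mm, angles in rad, forces in N, time in s.
With the tool pointing down it reaches from about 275 to 1000 mm from the base axis. Payload 8.4 kg.
Tool frame: the origin (TCP) lies between the finger pads; the fingertips stand 8 mm ahead of it and the grasp point (between the pads) lies 11 mm behind it (tcp_to_tips is the distance from the TCP to the fingertips, in mm); z points along the fingers, y is the line along which they close (so a half turn about z gives the same grasp; the last joint's range is limited). The gripper opens to 85 mm and grips with 20 to 120 N. Pads are 22 mm wide; open, the fingers measure 114 mm over their backs; the gripper's body (76 mm by 85 mm) begins 54 mm behind the grasp point. The pads swing forward as they close: fully open they stand 13 mm farther back than shut.
Start: joints at [1.253, 0.353, 1.633, -0, 1.155, -0.002], TCP at [194.109, 594.095, 199.581] pointing down, gripper open.
Joint ranges: [-2.63, 2.63], [-0.92, 2.1], [0.06, 2.66], [-1.3, 4.44], [0, 2.69], [-3.02, 3.02]. Speed limits (rad/s): [2.22, 2.22, 2.79, 3.14, 3.14, 3.14].

## Interface

Orientations are given as [roll, pitch, yaw] about the fixed x, y, z axes, in that order (R = Rz(yaw) Ry(pitch) Rx(roll)).
In Python, from rig import * gives the robot as it stands.
- The arm moves only by the tool step_arm, never from a script. Its argument "motion" is a list of rows, each an object with "claw": the finger opening in mm, from 0 to 85.4; "delta_pos": the shift along the tool's x, y, z in mm, a list of three; "turn": the turn about the tool's z in rad. In form: [{"claw": claw, "delta_pos": [dx, dy, dz], "turn": turn}, ...]. A call has 1 to 8 rows; each row shifts and turns the commanded pose from where the row before left it, along the tool's axes as they then stand; what a row does not reach is not made up. A row lasts 1/12 s, in which the tool goes at most 41.7 mm and 7.16 degrees, less where a joint would pass 70% of its speed; a pose out of reach is approached as far as the arm can. A call is refused whole if a number of a shift passes 41.7 or a number of a turn 0.125, either way. A call with a gripper value outside its range is refused whole. The fingers move at their own pace and stop on an object; "force" is the grip in N (left out, the last holds). Time passes only in rows, so rows that do not move let the fingers close. It gives the time, the measured TCP pose, the force, the opening and the grip force at its end, in the units of the state.
- sense(): the state, without advancing time (a new reading comes with each control period).
- grab_frame(name): name is "scene" or "top" or "wrist"; returns a dict with "img" (384x512x3 uint8, red, green, blue), "vertical_fov" (degrees; the focal length in pixels is half the picture's height over the tangent of half this angle, whatever the lens; pixels are square), "cx", "cy" (the principal point, pixels), "R" (3x3) and "t" (3): a world point X has camera coordinates R X + t. Camera axes: x right, y down, z forward; pixel columns grow to the right and rows downward; lengths in mm; the calibration is good to about 2 mm. The wrist camera is an equidistant fisheye: a pixel r from the principal point sees the ray r / f radians off the axis. A picture is of the moment at which its call begins. There is no depth.
- sign_off(): hands the job in; it is judged then, once.
The state is a dict: "clock": time; "qpos": joint angles; "qvel": joint speeds; "joint_efforts": joint torques, N m; "eef_pos": TCP position; "tcp_rot": TCP orientation; "contact_force": force on the tool from outside, world axes, zero at the start; "wrist_torque": the same for the moment, N m; "opening": opening from 0.0 (shut) to 1.0 (fully open); "grasp_force": force on a finger pad.
Only numpy, scipy, OpenCV 4.12 (cv2) and the standard library are available. Lean on these libraries where they do the work, as an engineer would, in place of code of your own. Each camera call takes 0.05 s, during which the arm holds its last target. There are 200 camera calls.

## Task

Two open wooden parts trays stand beyond the long dark bench mat. Take the one whose inside is split into three compartments: hook a fingertip behind its higher far wall and drag it towards you, flat on the bench, until the whole tray lies on the mat, centred between the mat's near and far edges and roughly square with it, then let go of it. Leave the undivided tray and the little glue bottle between the trays where they stand.

Things in the scene. Friction and masses are not known exactly. Their poses are not given: they have to be found in the camera images.
- divided_tray: Plywood tray, 100 mm deep (x) by 140 mm wide (y), two dividers along x making three compartments, two loose motors inside. Far wall (outer face at x = +50 mm) 55 mm high, other walls 30 mm, all 5 mm thick. Origin: centre of its underside; x points away from the robot to the far wall, y left. About 0.4 kg, slides freely; 60 mm of bare bench behind it. Left or right, turned up to 17 degrees.
- bench_mat: Thin dark rubber bench mat, 170 mm deep (its x), 720 mm wide (its y), 1 mm thick with no step to catch on, fixed on the bench in front of the robot. Origin: the middle of the mat at bench height; x points away from the robot, y to the left.
- plain_tray: The other plywood tray, of the same outer size, walls and axes as the divided tray but without dividers, with one small black servo lying in it; to be left alone. Origin: centre of its underside.
- glue_bottle: Small white bottle with an orange cap, 30 mm across, 68 mm high, standing between the two trays; to be left alone. Origin: centre of its underside.
Things that resemble listed ones, but are neither listed nor needed, are in the scene too. Leave any red look-alike of the divided_tray alone.

How it is judged (in metres and radians):
On the way:
1. the divided tray is being dragged, already 40 mm from its start, by fingers touching it at its far wall (the grasp point in the far part of the tray or beyond it) (distance of divided_tray from where it was at the start of the episode above 0.04 m and contact force between the fingers and divided_tray above 0.2 N and x of the grasp point in the frame of divided_tray above 0.015 m), for 0.1 s.
At the end, for the whole second after the job is handed in: The divided tray lies flat and still, wholly on the mat: centre within 20 mm of the mat's midline between near and far edges, within 280 mm of its middle sideways, at most 10 degrees from square with it; plain tray and glue bottle within 20 mm of where they stood (x of divided_tray in the frame of bench_mat between -0.02 and 0.02 m and y of divided_tray in the frame of bench_mat between -0.28 and 0.28 m and angle between the x axis of divided_tray and the x axis of bench_mat, either way round below 0.18 rad and height (world z) of divided_tray below 0.006 m and angle between divided_tray's own z axis and vertical below 0.05 rad and linear speed of divided_tray below 0.02 m/s and distance of each of plain_tray, glue_bottle from where it was at the start of the episode below 0.02 m); the robot touches nothing.
It fails at once if the divided tray is lifted (more than 15 mm) or tipped (more than 17 degrees) instead of dragged (height (world z) of divided_tray above 0.015 m or angle between divided_tray's own z axis and vertical above 0.3 rad).
It fails at once if the plain tray is moved by more than 20 mm (distance of plain_tray from where it was at the start of the episode above 0.02 m).
It fails at once if the glue bottle is moved by more than 20 mm or tipped over (distance of glue_bottle from where it was at the start of the episode above 0.02 m or angle between glue_bottle's own z axis and vertical above 0.5 rad).
It also fails if it takes over 32 s, if anything falls off the work surface, if the arm or the gripper's body presses on something with over 40 N, if the wrist force passes 120 N, or if a joint passes its speed limit or range.

## Working session

There is one attempt and no reset: what is moved stays moved. The work goes in short steps, Python scripts to look and compute and a tool call to move; the robot and the scene stay as the last step left them, time stands still between calls to the robot, and variables do not carry over. Pictures are saved under pics/ and viewed, at most 10 in all, crops included, and the job is handed in when it is done.

Besides the shell and the picture viewer there is one more tool, called after "Call:" as name(argument=value, ...), one argument or row to a line, values as JSON. step_arm: Moves the arm, as the interface text tells. Its arguments: {"type":"object","properties":{"motion":{"type":"array","items":{"type":"object","properties":{"claw":{"type":"number"},"delta_pos":{"type":"array","items":{"type":"number"}},"turn":{"type":"number"}}}},"force":{"type":"number"}},"required":["motion"]}

```bash
mkdir -p pics
python3 - <<'E'
from rig import *
import cv2,pickle
s=sense();print(s)
for n in("top","scene"):
    f=grab_frame(n);pickle.dump(f,open(n+'.pkl','wb'))
    cv2.imwrite(f'pics/{n}0.png',cv2.resize(f['img'][:,:,::-1],(768,576),interpolation=cv2.INTER_CUBIC));print(n,f['t'],f['R'],f['vertical_fov'])
E
```

```text
{'clock': 0.0, 'qpos': array([ 1.25261766e+00,  3.53640258e-01,  1.63413793e+00, -4.88595591e-06,
        1.15520031e+00, -2.41006042e-03]), 'qvel': array([-0.00036395, -0.0006369 ,  0.00055122, -0.00104629,  0.00127311,
        0.00153372]), 'joint_efforts': array([ 5.13251189e-05, -6.05247402e+01, -3.42052460e+01,  7.85824227e-05,
        9.58730292e-03,  4.33060836e-05]), 'eef_pos': array([193.9362487 , 593.60046251, 198.86501515]), 'tcp_rot': array([-3.14020680e+00,  1.12731318e-06,  2.82582602e+00]), 'contact_force': array([ 0.91582993, -0.30594372,  0.41701743]), 'wrist_torque': array([-0.01737279, -0.00702782,  0.01355367]), 'grasp_force': 0.0, 'opening': 0.9988756611441652}
top [-129.73369852  450.55400588 1055.30631222] [[-0.00795396 -0.9999097  -0.01083154]
 [-0.99231818  0.00922994 -0.12336709]
 [ 0.12345592  0.00976707 -0.99230199]] 54.88016855203724
scene [ -71.56203073 -282.56405976 1421.83178077] [[ 0.47611916  0.87930353 -0.0116552 ]
 [ 0.5489647  -0.30755149 -0.77720643]
 [-0.68698493  0.36364458 -0.62913776]] 54.886524871979276
```

View pics/top0.png

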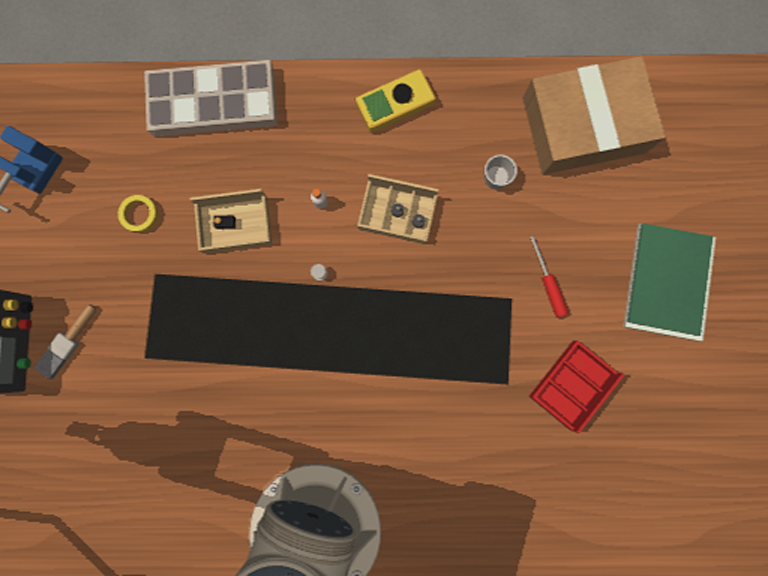

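View pics/scene0.png

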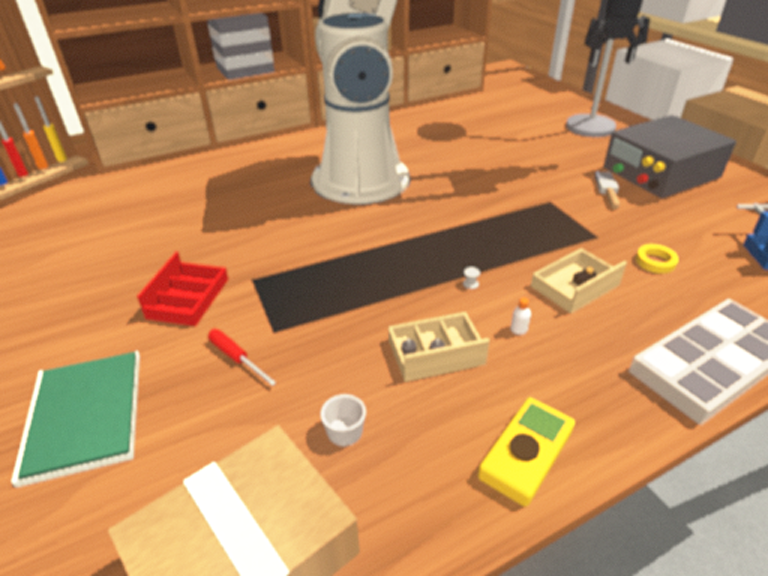

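Top view (768x576): the divided tray has far-wall top corners near (370,176) and (438,190) and near corners near (432,243) and (359,229). The plain tray is on the left, the bottle at (319,198), and the mat corners at (155,275), (512,298), (508,384), (146,357). The scene view agrees: the higher wall is on the far side from the robot.

```bash
cat > h.py <<'E'
import numpy as np,pickle
def ray(f,u,v,z,fish=False):
    h=f['img'].shape[0];fl=h/2/np.tan(np.radians(f['vertical_fov'])/2)
    d=np.array([(u-f['cx'])/fl,(v-f['cy'])/fl,1.]);R=np.array(f['R']);t=np.array(f['t'])
    if fish:
        r=np.hypot(d[0],d[1]);d=np.array([d[0]/r*np.sin(r),d[1]/r*np.sin(r),np.cos(r)])
    c=-R.T@t;w=R.T@d
    return c+w*(z-c[2])/w[2]
E
python3 - <<'E'
from h import *
import cv2
f=pickle.load(open('top.pkl','rb'))
for n,u,v,z in[('FL',370,176,55),('FR',438,190,55),('NR',432,243,30),('NL',359,229,30),('mat',155,275,1),('mat',512,298,1),('mat',508,384,1),('mat',146,357,1),('bot',319,204,20),('cap',319,275,0)]:
    print(n,ray(f,u/1.5,v/1.5,z).round(1))
cv2.imwrite('pics/crop.png',cv2.resize(f['img'][100:180,190:310,::-1],(780,520),interpolation=cv2.INTER_CUBIC))
E
```

```text
FL [ 676.7 -108.8   55. ]
FR [ 647.  -240.9   55. ]
NR [ 547.6 -229.2   30. ]
NL [577.2 -85.6  30. ]
mat [493.8 327.7   1. ]
mat [ 440.6 -388.7    1. ]
mat [ 271.5 -374.7    1. ]
mat [329.6 338.6   1. ]
bot [631.8  -4.9  20. ]
cap [490.8  -3.3   0. ]
```

View pics/crop.png

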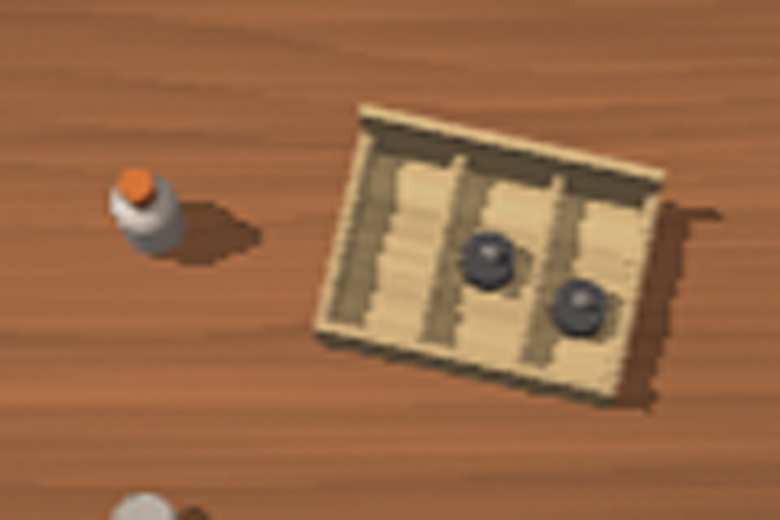

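The crop confirms the three compartments. It refines the corners (6.5x, offset 190,100) to FL (360,105), FR (665,172), NL (318,330) and NR (613,393).

```bash
cat >> h.py <<'E'
from scipy.optimize import least_squares
def fit(f,px):
    # px: FL,FR,NR,NL outer top corners (pixels in the full picture)
    m=np.array([[50,70,55],[50,-70,55],[-50,-70,30],[-50,70,30]],float)
    P=np.array([ray(f,u,v,z) for (u,v),z in zip(px,m[:,2])])[:,:2]
    g=lambda p:(np.c_[np.cos(p[2])*m[:,0]-np.sin(p[2])*m[:,1]+p[0],np.sin(p[2])*m[:,0]+np.cos(p[2])*m[:,1]+p[1]]-P).ravel()
    r=least_squares(g,[600,-160,0],x_scale=[100,100,1]);return r.x,r.fun
MAT=np.array([384,-24.3,-0.073])
def tool(d,yaw): return np.array([[np.cos(yaw),np.sin(yaw)],[np.sin(yaw),-np.cos(yaw)]])@np.array(d)
E
python3 - <<'E'
from h import *
f=pickle.load(open('top.pkl','rb'))
px=[(190+a/6.5,100+b/6.5) for a,b in[(360,105),(665,172),(613,393),(318,330)]]
p,r=fit(f,px);print(p,r.round(1))
yaw=p[2]+np.pi; c=np.array([np.cos(p[2]),np.sin(p[2])])
g=p[:2]+c*(50+32);print('goal',g,'yaw tool',yaw,'shift tool',tool(g-[193.9,593.6],yaw))
E
```

```text
[ 6.15831778e+02 -1.62412779e+02 -2.28105683e-01] [ 0.  -0.5  1.1 -0.1 -1.  -0.9 -0.1  1.5]
goal [ 695.70769199 -180.95565883] yaw tool 2.9134869701696173 shift tool [-663.96147057 -641.01684375]
```

Call:
step_arm(
  motion=[
    {"claw": 85,"delta_pos": [0,0,0],"turn": -0.088},
    {"claw": 85,"delta_pos": [-28,-28,0],"turn": 0},
    {"claw": 85,"delta_pos": [-28,-28,0],"turn": 0},
    {"claw": 85,"delta_pos": [-28,-28,0],"turn": 0},
    {"claw": 85,"delta_pos": [-28,-28,0],"turn": 0},
    {"claw": 85,"delta_pos": [-28,-28,0],"turn": 0},
    {"claw": 85,"delta_pos": [-28,-28,0],"turn": 0},
    {"claw": 85,"delta_pos": [-28,-28,0],"turn": 0},
  ],
)

```text
clock: 0.77
eef_pos: [341.2, 357.0, 199.4]
tcp_rot: [-3.141, -0.0, 2.914]
contact_force: [0.3, 0.9, -0.3]
opening: 0.997
grasp_force: 0.0
```

Call:
step_arm(
  motion=[
    {"claw": 85,"delta_pos": [-28,-28,0],"turn": 0},
    {"claw": 85,"delta_pos": [-28,-28,0],"turn": 0},
    {"claw": 85,"delta_pos": [-28,-28,0],"turn": 0},
    {"claw": 85,"delta_pos": [-28,-28,0],"turn": 0},
    {"claw": 85,"delta_pos": [-28,-28,0],"turn": 0},
    {"claw": 85,"delta_pos": [-28,-28,0],"turn": 0},
    {"claw": 85,"delta_pos": [-28,-28,0],"turn": 0},
    {"claw": 85,"delta_pos": [-28,-28,0],"turn": 0},
  ],
)

```text
clock: 1.43
eef_pos: [508.9, 88.2, 199.5]
tcp_rot: [3.142, -0.0, 2.914]
contact_force: [-0.4, 1.0, 0.4]
opening: 0.996
grasp_force: 0.0
```

Call:
step_arm(
  motion=[
    {"claw": 85,"delta_pos": [-28,-28,0],"turn": 0},
    {"claw": 85,"delta_pos": [-28,-28,0],"turn": 0},
    {"claw": 85,"delta_pos": [-28,-28,0],"turn": 0},
    {"claw": 85,"delta_pos": [-28,-28,0],"turn": 0},
    {"claw": 85,"delta_pos": [-28,-28,0],"turn": 0},
    {"claw": 85,"delta_pos": [0,0,0],"turn": 0},
    {"claw": 85,"delta_pos": [0,0,0],"turn": 0},
    {"claw": 85,"delta_pos": [0,0,0],"turn": 0},
  ],
)

```text
clock: 2.1
eef_pos: [612.5, -77.9, 198.9]
tcp_rot: [3.141, -0.002, 2.913]
contact_force: [0.3, 0.7, 0.5]
opening: 0.995
grasp_force: 0.0
```

Call:
step_arm(
  motion=[
    {"claw": 85,"delta_pos": [-26,-20,0],"turn": 0},
    {"claw": 85,"delta_pos": [-26,-20,0],"turn": 0},
    {"claw": 85,"delta_pos": [-26,-20,0],"turn": 0},
    {"claw": 85,"delta_pos": [-26,-20,0],"turn": 0},
    {"claw": 85,"delta_pos": [0,0,35],"turn": 0},
    {"claw": 85,"delta_pos": [0,0,35],"turn": 0},
    {"claw": 85,"delta_pos": [0,0,0],"turn": 0},
    {"claw": 85,"delta_pos": [0,0,0],"turn": 0},
  ],
)

```text
clock: 2.77
eef_pos: [694.4, -177.5, 127.9]
tcp_rot: [3.141, -0.005, 2.915]
contact_force: [-0.6, 0.5, 1.0]
opening: 0.998
grasp_force: 0.0
```

Run:
```python
from rig import *
import cv2
import numpy as np
a=grab_frame("wrist")['img'];b=grab_frame("scene")['img']
cv2.imwrite('pics/w1.png',np.vstack([cv2.resize(a,(400,300)),cv2.resize(b[130:280,170:370],(400,300))])[:,:,::-1])
print(sense()['eef_pos'])
```

```text
[ 697.26019818 -178.4313178   131.73708375]
```

View pics/w1.png

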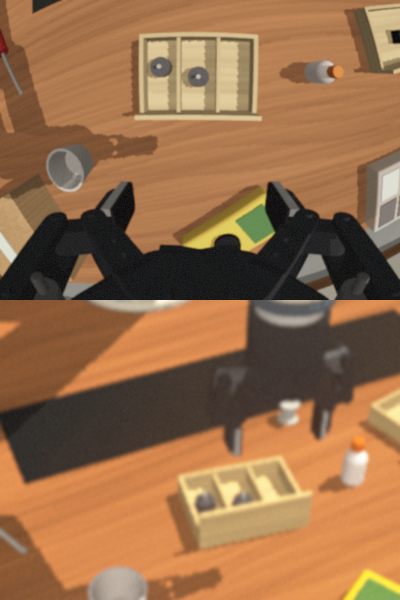

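The wrist view (upper half) shows both open fingers behind the far wall, square with the tray and centred on it (wall spans columns 135–262, fingertips near 125 and 275). Next I lower them behind the wall.

Call:
step_arm(
  motion=[
    {"claw": 85,"delta_pos": [0,0,35],"turn": 0},
    {"claw": 85,"delta_pos": [0,0,35],"turn": 0},
    {"claw": 85,"delta_pos": [0,0,33],"turn": 0},
    {"claw": 85,"delta_pos": [0,0,0],"turn": 0},
    {"claw": 85,"delta_pos": [0,0,0],"turn": 0},
    {"claw": 85,"delta_pos": [8,0,0],"turn": 0},
    {"claw": 85,"delta_pos": [8,0,0],"turn": 0},
    {"claw": 85,"delta_pos": [0,0,0],"turn": 0},
  ],
)

```text
clock: 3.53
eef_pos: [680.5, -175.6, 29.3]
tcp_rot: [-3.142, 0.002, 2.914]
contact_force: [0.7, -0.6, -0.5]
opening: 0.993
grasp_force: 0.0
```

Call:
step_arm(
  motion=[
    {"claw": 85,"delta_pos": [5,0,0],"turn": 0},
    {"claw": 85,"delta_pos": [8,0,0],"turn": 0},
    {"claw": 85,"delta_pos": [10,0,0],"turn": -0.012},
    {"claw": 85,"delta_pos": [10,0,0],"turn": -0.012},
    {"claw": 85,"delta_pos": [10,0,0],"turn": -0.012},
    {"claw": 85,"delta_pos": [10,0,0],"turn": -0.012},
    {"claw": 85,"delta_pos": [10,0,0],"turn": -0.012},
    {"claw": 85,"delta_pos": [10,0,0],"turn": -0.012},
  ],
)

```text
clock: 4.2
eef_pos: [608.2, -160.8, 26.6]
tcp_rot: [3.142, -0.0, 2.987]
contact_force: [0.1, -0.0, -0.7]
opening: 0.995
grasp_force: 0.0
```

Call:
step_arm(
  motion=[
    {"claw": 85,"delta_pos": [10,0,0],"turn": -0.012},
    {"claw": 85,"delta_pos": [10,0,0],"turn": -0.012},
    {"claw": 85,"delta_pos": [10,0,0],"turn": -0.012},
    {"claw": 85,"delta_pos": [10,0,0],"turn": -0.012},
    {"claw": 85,"delta_pos": [10,0,0],"turn": -0.012},
    {"claw": 85,"delta_pos": [10,0,0],"turn": -0.012},
    {"claw": 85,"delta_pos": [5,0,0],"turn": 0},
    {"claw": 85,"delta_pos": [2,0,0],"turn": 0},
  ],
)

```text
clock: 4.87
eef_pos: [541.7, -152.8, 26.6]
tcp_rot: [3.142, -0.001, 3.058]
contact_force: [0.0, 0.2, -0.6]
opening: 0.994
grasp_force: 0.0
```

Run:
```python
from rig import *
import cv2
import numpy as np,pickle
f=grab_frame("top");pickle.dump(f,open('top2.pkl','wb'))
cv2.imwrite('pics/t2.png',cv2.resize(f['img'][120:240,200:340,::-1],(700,600),interpolation=cv2.INTER_CUBIC))
s=sense();print(s['eef_pos'],s['contact_force'])
```

```text
[ 542.0952953  -152.85033624   26.63553309] [-0.22367038  0.20959037  1.62541393]
```

View pics/t2.png

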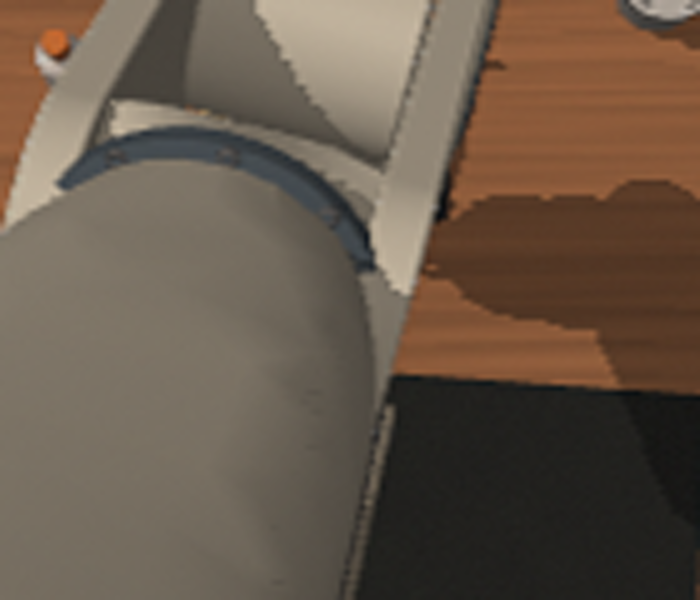

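The arm hides the tray in the top view. A tan sliver from (390,410) to (350,600) looks like the tray's right wall on the mat, so I check the wrist and scene views.

Run:
```python
from rig import *
import cv2
import numpy as np,pickle
F=grab_frame("wrist");g=grab_frame("scene");pickle.dump((F,g),open('ws.pkl','wb'))
a=F['img'];b=g['img'][90:240,170:370]
cv2.imwrite('pics/w2.png',np.vstack([cv2.resize(a,(400,300)),cv2.resize(b,(400,300))])[:,:,::-1])
```

```text
(no output)
```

View pics/w2.png

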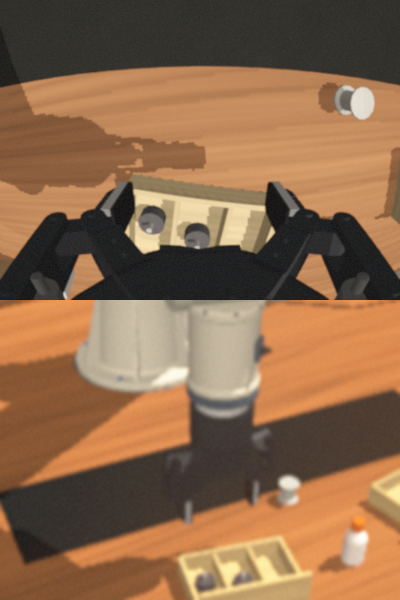

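The fingers seem to have passed over the tray: it hasn't moved, no force registered, and the finger shadow is detached from the fingers. I check the true tip height against the reported pose.

Run:
```python
from h import *
F,g=pickle.load(open('ws.pkl','rb'))
from rig import *
s=sense();p=s['eef_pos'];print(p,s['tcp_rot'],s['qpos'],s['clock'])
h=384;fl=h/2/np.tan(np.radians(g['vertical_fov'])/2)
yaw=s['tcp_rot'][2];y=np.array([np.sin(yaw),-np.cos(yaw),0])
for z in(0,30,60,90,120):
  for sg in(1,-1):
    q=p+sg*45*y;q[2]=z;c=np.array(g['R'])@q+g['t'];print(z,sg,(c[:2]/c[2]*fl+[g['cx'],g['cy']]).round(1))
cam=-np.array(F['R']).T@F['t'];print('wristcam',cam,np.array(F['R'])[2])
```

```text
[ 543.29132764 -153.02797991   26.76574263] [-3.14144937e+00  7.12041922e-04  3.05755954e+00] [-2.77210048e-01  4.81446612e-01  1.89269577e+00 -5.65394690e-06
  7.66723971e-01 -1.76396914e+00] 5.0167
0 1 [292.9 210.7]
0 -1 [262.7 220.1]
30 1 [293.4 202.3]
30 -1 [262.7 211.6]
60 1 [294.  193.6]
60 -1 [262.6 202.9]
90 1 [294.5 184.6]
90 -1 [262.6 193.7]
120 1 [295.1 175.2]
120 -1 [262.5 184.2]
wristcam [ 472.32079352 -146.89332564  200.08266356] [ 0.27249492 -0.02266806 -0.96189016]
```

Run:
```python
from h import *
import cv2
F,g=pickle.load(open('ws.pkl','rb'))
print(F['vertical_fov'],F['cx'],F['cy'])
k=512/400
for n,u,v,z in[('nearR',134,177,30),('nearL',278,193,30),('motor',150,222,15),('cap',360,103,25)]:
    print(n,ray(F,u*k,v*k,z,True).round(0))
for z in(20,50,70,100): print('tips?',z,ray(F,131*k,184*k,z,True).round(0),ray(F,269*k,183*k,z,True).round(0))
cv2.imwrite('pics/w3.png',np.hstack([cv2.resize(F['img'][200:340,120:400],(400,400)),cv2.resize(g['img'][130:250,220:340],(400,400))])[:,:,::-1])
```

```text
65.70646984690485 255.57453062609886 186.57061485446278
nearR [ 542. -207.   30.]
nearL [568. -88.  30.]
motor [ 597. -206.   15.]
cap [494.  -5.  25.]
tips? 20 [ 553. -214.   20.] [562. -93.  20.]
tips? 50 [ 540. -203.   50.] [ 547. -102.   50.]
tips? 70 [ 531. -196.   70.] [ 537. -108.   70.]
tips? 100 [ 517. -184.  100.] [ 522. -117.  100.]
```

View pics/w3.png

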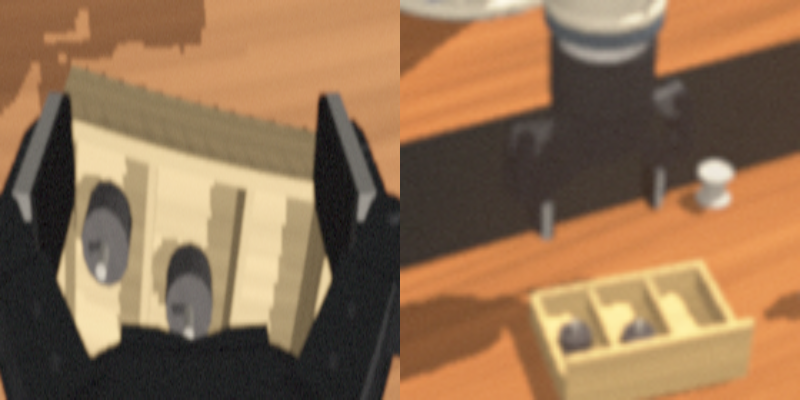

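Run:
```python
import rig
for n in dir(rig):
    if not n.startswith('_'):
        v=getattr(rig,n); print(n, v if isinstance(v,(int,float,list,tuple,dict,str)) else type(v).__name__)
```

```text
MotionError type
grab_frame function
sense function
sign_off function
tcp_to_tips 8.0
```

The views agree on xy. In z, the open fingertips are about 40 mm higher than the reported TCP implies, so they cleared the 55 mm wall and the tray hasn't moved. I go back behind the wall and descend further, watching the force.

Call:
step_arm(
  motion=[
    {"claw": 85,"delta_pos": [0,0,-40],"turn": 0.072},
    {"claw": 85,"delta_pos": [0,0,0],"turn": 0.072},
    {"claw": 85,"delta_pos": [-30.5,1.5,0],"turn": 0},
    {"claw": 85,"delta_pos": [-30.5,1.5,0],"turn": 0},
    {"claw": 85,"delta_pos": [-30.5,1.5,0],"turn": 0},
    {"claw": 85,"delta_pos": [-30.5,1.5,0],"turn": 0},
    {"claw": 85,"delta_pos": [-30.5,1.5,0],"turn": 0},
    {"claw": 85,"delta_pos": [0,0,0],"turn": 0},
  ],
)

```text
clock: 5.68
eef_pos: [699.1, -181.0, 66.9]
tcp_rot: [3.142, 0.006, 2.914]
contact_force: [-1.3, 0.4, 1.1]
opening: 0.999
grasp_force: 0.0
```

Call:
step_arm(
  motion=[
    {"claw": 85,"delta_pos": [0,0,25],"turn": 0},
    {"claw": 85,"delta_pos": [0,0,20],"turn": 0},
    {"claw": 85,"delta_pos": [0,0,10],"turn": 0},
    {"claw": 85,"delta_pos": [0,0,0],"turn": 0},
    {"claw": 85,"delta_pos": [0,0,0],"turn": 0},
    {"claw": 85,"delta_pos": [0,0,0],"turn": 0},
  ],
)

```text
clock: 6.18
eef_pos: [694.0, -180.3, 12.8]
tcp_rot: [-3.142, 0.002, 2.914]
contact_force: [-0.0, -1.5, 0.2]
opening: 0.999
grasp_force: 0.0
```

Run:
```python
from rig import *
import cv2
import numpy as np,pickle
F=grab_frame("wrist");g=grab_frame("scene");pickle.dump((F,g),open('ws2.pkl','wb'))
print(sense()['eef_pos'],sense()['contact_force'])
cv2.imwrite('pics/w4.png',np.hstack([cv2.resize(F['img'][120:320,100:420],(400,400)),cv2.resize(g['img'][130:280,210:360],(400,400))])[:,:,::-1])
```

```text
[ 694.15917479 -180.31366      13.15756589] [ 0.56769534 -1.3203297   0.47030437]
```

View pics/w4.png

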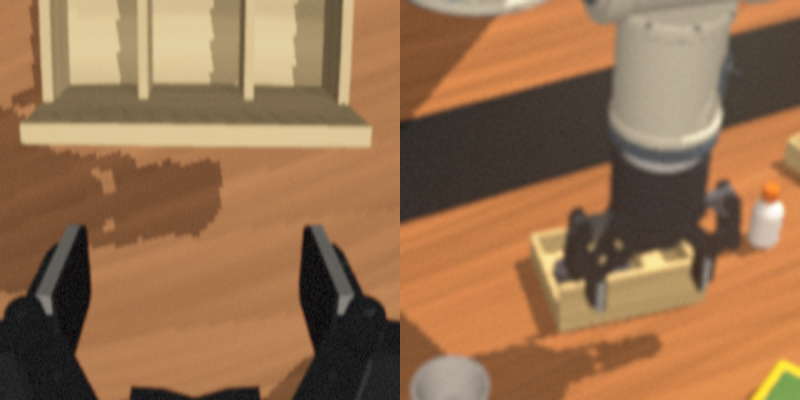

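The fingers are behind the wall with a visible gap. The scene tips are at full-frame pixels (283.9,245.5) and (324.4,238); I compute their height.

Run:
```python
from h import *
F,g=pickle.load(open('ws2.pkl','rb'))
p=np.array([694.1,-180.3,0]);yaw=2.914
fl=192/np.tan(np.radians(g['vertical_fov'])/2);y=np.array([np.sin(yaw),-np.cos(yaw),0])
for z in(0,20,40,60,80):
  o=[]
  for sg in(-1,1):
    q=p+sg*45*y;q[2]=z;c=np.array(g['R'])@q+g['t'];o.append((c[:2]/c[2]*fl+[g['cx'],g['cy']]).round(1))
  print(z,o)
```

```text
0 [array([282.6, 260.7]), array([318.3, 252.7])]
20 [array([282.9, 255. ]), array([319., 247.])]
40 [array([283.2, 249.1]), array([319.8, 241.2])]
60 [array([283.4, 243.1]), array([320.6, 235.1])]
80 [array([283.7, 236.9]), array([321.4, 228.9])]
```

The tips are at about 51 mm with a reported TCP z of 13. Another 32 mm down puts them near 19 mm.

Call:
step_arm(
  motion=[
    {"claw": 85,"delta_pos": [0,0,8],"turn": 0},
    {"claw": 85,"delta_pos": [0,0,6],"turn": 0},
    {"claw": 85,"delta_pos": [0,0,6],"turn": 0},
    {"claw": 85,"delta_pos": [0,0,0],"turn": 0},
  ],
)

```text
clock: 6.62
eef_pos: [691.9, -179.7, -10.2]
tcp_rot: [3.142, -0.002, 2.914]
contact_force: [-0.5, 0.5, -1.1]
opening: 0.994
grasp_force: 0.0
```

Call:
step_arm(
  motion=[
    {"claw": 85,"delta_pos": [0,0,5],"turn": 0},
    {"claw": 85,"delta_pos": [0,0,4],"turn": 0},
    {"claw": 85,"delta_pos": [0,0,3],"turn": 0},
    {"claw": 85,"delta_pos": [0,0,0],"turn": 0},
  ],
)

```text
clock: 6.95
eef_pos: [692.6, -179.9, -21.3]
tcp_rot: [3.142, -0.001, 2.914]
contact_force: [0.2, -0.1, 0.6]
opening: 0.997
grasp_force: 0.0
```

Call:
step_arm(
  motion=[
    {"claw": 85,"delta_pos": [6,0,0],"turn": 0},
    {"claw": 85,"delta_pos": [6,0,0],"turn": 0},
    {"claw": 85,"delta_pos": [6,0,0],"turn": 0},
    {"claw": 85,"delta_pos": [6,0,0],"turn": 0},
    {"claw": 85,"delta_pos": [6,0,0],"turn": 0},
  ],
)

```text
clock: 7.37
eef_pos: [663.6, -173.2, -20.1]
tcp_rot: [-3.142, 0.001, 2.914]
contact_force: [2.1, 0.4, -1.4]
opening: 0.993
grasp_force: 1.0
```

Contact made (2.1 N on the tool). Dragging, with a gradual turn to square the tray.

Call:
step_arm(
  motion=[
    {"claw": 85,"delta_pos": [8,0,0],"turn": -0.01},
    {"claw": 85,"delta_pos": [10,0,0],"turn": -0.012},
    {"claw": 85,"delta_pos": [10,0,0],"turn": -0.012},
    {"claw": 85,"delta_pos": [10,0,0],"turn": -0.012},
    {"claw": 85,"delta_pos": [10,0,0],"turn": -0.012},
    {"claw": 85,"delta_pos": [10,0,0],"turn": -0.012},
    {"claw": 85,"delta_pos": [10,0,0],"turn": -0.012},
    {"claw": 85,"delta_pos": [10,0,0],"turn": -0.012},
  ],
)

```text
clock: 8.03
eef_pos: [586.6, -158.7, -20.2]
tcp_rot: [-3.142, 0.001, 3.009]
contact_force: [5.0, -0.9, 1.5]
opening: 0.998
grasp_force: 1.9
```

Call:
step_arm(
  motion=[
    {"claw": 85,"delta_pos": [10,0,0],"turn": -0.012},
    {"claw": 85,"delta_pos": [10,0,0],"turn": -0.012},
    {"claw": 85,"delta_pos": [10,0,0],"turn": -0.012},
    {"claw": 85,"delta_pos": [10,0,0],"turn": -0.012},
    {"claw": 85,"delta_pos": [10,0,0],"turn": -0.012},
    {"claw": 85,"delta_pos": [10,0,0],"turn": 0},
    {"claw": 85,"delta_pos": [10,0,0],"turn": 0},
    {"claw": 85,"delta_pos": [8,0,0],"turn": 0},
  ],
)

```text
clock: 8.7
eef_pos: [508.8, -151.2, -20.3]
tcp_rot: [-3.141, 0.0, 3.068]
contact_force: [5.3, -1.3, 2.9]
opening: 0.995
grasp_force: 2.4
```

Call:
step_arm(
  motion=[
    {"claw": 85,"delta_pos": [8,0,0],"turn": 0},
    {"claw": 85,"delta_pos": [8,0,0],"turn": 0},
    {"claw": 85,"delta_pos": [8,0,0],"turn": 0},
    {"claw": 85,"delta_pos": [6,0,0],"turn": 0},
    {"claw": 85,"delta_pos": [4,0,0],"turn": 0},
    {"claw": 85,"delta_pos": [0,0,0],"turn": 0},
    {"claw": 85,"delta_pos": [0,0,0],"turn": 0},
  ],
)

```text
clock: 9.28
eef_pos: [474.1, -148.3, -20.8]
tcp_rot: [3.141, -0.003, 3.068]
contact_force: [-0.2, 0.3, 0.3]
opening: 0.995
grasp_force: 0.0
```

Run:
```python
from rig import *
import cv2
from h import *
s=sense();print(s['eef_pos'],s['contact_force'])
F=grab_frame("wrist");g=grab_frame("scene");pickle.dump((F,g),open('ws3.pkl','wb'))
d=s['eef_pos'][:2]-MAT[:2];print('tcp mat x',d@[np.cos(MAT[2]),np.sin(MAT[2])])
cv2.imwrite('pics/w5.png',np.hstack([cv2.resize(F['img'],(400,300)),cv2.resize(g['img'][60:240,160:400],(400,300))])[:,:,::-1])
```

```text
[ 474.13202239 -148.32757959  -20.84929527] [-0.23047363  0.34191181  0.34370901]
tcp mat x 98.9379462296973
```

View pics/w5.png

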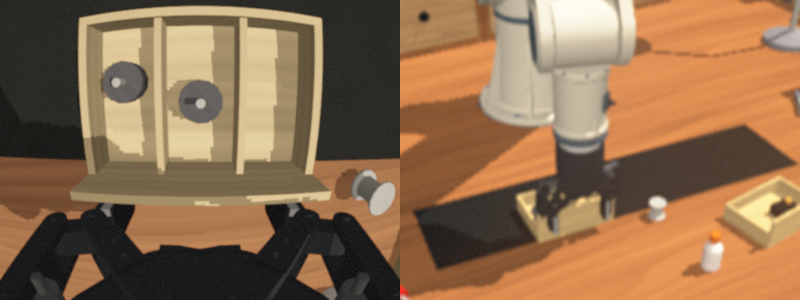

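The tray is at the fingertips and square with them. Wrist-view top corners in the 400-px picture: far (70,198) and (330,190), near (79,18) and (322,18).

```bash
sed -i 's/def fit(f,px):/def fit(f,px,fish=False):/; s/ray(f,u,v,z) for/ray(f,u,v,z,fish) for/' h.py
python3 - <<'E'
from h import *
F,g=pickle.load(open('ws3.pkl','rb'));k=1.28
p,r=fit(F,[(330*k,190*k),(70*k,198*k),(79*k,18*k),(322*k,18*k)],True);print(p,r.round(1))
d=p[:2]-MAT[:2];c,s=np.cos(MAT[2]),np.sin(MAT[2]);print(d@[c,s],d@[-s,c],p[2]-MAT[2])
# mat far edge where seen in wrist view
for u,v in((30,157),(370,165)): 
  q=ray(F,u*k,v*k,1,True);print(q,(q[:2]-MAT[:2])@[c,s])
E
```

```text
[ 4.11020768e+02 -1.43477929e+02 -6.51622562e-02] [ 3.9  1.3  0.2  0.3 -1.6 -1.  -2.5 -0.6]
35.64106663010045 -116.88975595634805 0.007837743807497882
[ 446.58729144 -290.25325236    1.        ] 81.81795027002615
[475.44257819  -1.13031412   1.        ] 89.50915238510719
```

Call:
step_arm(
  motion=[
    {"claw": 85,"delta_pos": [6,0,0],"turn": 0},
    {"claw": 85,"delta_pos": [8,0,0],"turn": 0},
    {"claw": 85,"delta_pos": [8,0,0],"turn": 0},
    {"claw": 85,"delta_pos": [6,0,0],"turn": 0},
    {"claw": 85,"delta_pos": [5,0,0],"turn": 0},
    {"claw": 85,"delta_pos": [3,0,0],"turn": 0},
    {"claw": 85,"delta_pos": [0,0,0],"turn": 0},
    {"claw": 85,"delta_pos": [0,0,0],"turn": 0},
  ],
)

```text
clock: 10.05
eef_pos: [439.3, -146.0, -20.4]
tcp_rot: [3.141, -0.001, 3.068]
contact_force: [-0.5, -0.1, -0.8]
opening: 0.996
grasp_force: 0.0
```

Call:
step_arm(
  motion=[
    {"claw": 85,"delta_pos": [-8,0,0],"turn": 0},
    {"claw": 85,"delta_pos": [-12,0,0],"turn": 0},
    {"claw": 85,"delta_pos": [-10,0,0],"turn": 0},
    {"claw": 85,"delta_pos": [0,0,0],"turn": 0},
    {"claw": 85,"delta_pos": [0,0,-40],"turn": 0},
    {"claw": 85,"delta_pos": [0,0,-40],"turn": 0},
    {"claw": 85,"delta_pos": [0,0,-40],"turn": 0},
    {"claw": 85,"delta_pos": [0,0,-20],"turn": 0},
  ],
)

```text
clock: 10.72
eef_pos: [471.7, -148.7, 123.6]
tcp_rot: [-3.141, 0.004, 3.068]
contact_force: [2.1, -0.7, 1.2]
opening: 0.997
grasp_force: 0.0
```

Run:
```python
from rig import *
import cv2
from h import *
s=sense();print(s['eef_pos'],s['contact_force'])
F=grab_frame("wrist");g=grab_frame("scene");pickle.dump((F,g),open('ws4.pkl','wb'))
cv2.imwrite('pics/w6.png',np.hstack([cv2.resize(F['img'],(400,300)),cv2.resize(g['img'][60:240,160:400],(400,300))])[:,:,::-1])
```

```text
[ 471.73882472 -148.73363183  123.59242958] [ 2.14545034 -0.71670929  1.20809598]
```

View pics/w6.png

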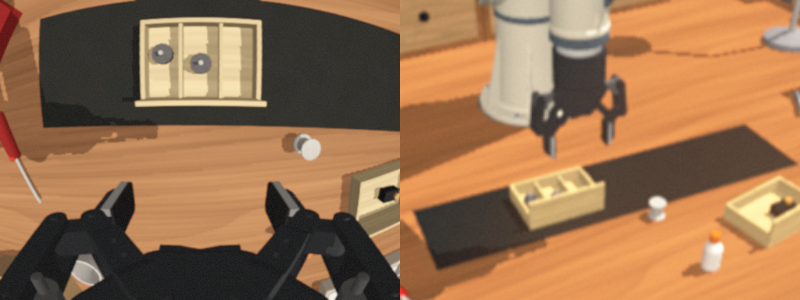

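The tray lies on the mat, released, with the bottle and plain tray in place. Wrist corners: far (135,105) and (266,104), near (140,20) and (262,20); mat far edge near row 127.

Call:
step_arm(
  motion=[
    {"claw": 85,"delta_pos": [0,0,0],"turn": 0},
    {"claw": 85,"delta_pos": [0,0,0],"turn": 0},
    {"claw": 85,"delta_pos": [0,0,0],"turn": 0},
  ],
)

```text
clock: 11.07
eef_pos: [468.7, -147.9, 118.1]
tcp_rot: [3.141, -0.003, 3.068]
contact_force: [-0.1, 0.1, -0.4]
opening: 0.994
grasp_force: 0.0
```

Run:
```python
from h import *
F,g=pickle.load(open('ws4.pkl','rb'));k=1.28
p,r=fit(F,[(266*k,104*k),(135*k,105*k),(140*k,20*k),(262*k,20*k)],True);print(p,r.round(1))
d=p[:2]-MAT[:2];c,s=np.cos(MAT[2]),np.sin(MAT[2]);print(d@[c,s],d@[-s,c],p[2]-MAT[2])
for u,v in((50,126),(200,125),(350,130),(200,2),(100,6)):
  q=ray(F,u*k,v*k,1,True);print((q[:2]-MAT[:2])@[c,s])
```

```text
[ 3.76095682e+02 -1.40368086e+02 -7.26127604e-02] [ 1.3  0.3  0.3  0.4 -0.8  0.3 -0.8 -1. ]
0.5821806429113779 -116.3354627219221 0.00038723964254583354
80.16183724077706
83.28720394485758
86.53591316785779
-78.00715720918885
-84.62761085107212
```

Centred to about 1 mm and square with the mat, so I hand it in.

```bash
python3 -c "
from rig import *
print(sign_off())"
```

```text
the job is handed in; nothing more can be done
None
```

The divided tray was dragged onto the mat (about 1 mm off the midline, within 0.01 rad of square by the last camera fit) and released, and the job is handed in without a verdict shown; a first pass missed because the fingertips sat about 40 mm above the height the reported pose implied, and cleared the tray wall.

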